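Take the worn guide roller off its stub axle and bin it

TASK

Slide the worn orange roller off the open end of the frame's stub axle and put it into the empty blue bin: lower it right down to the bin's floor before letting go. Never let the roller fall onto the bench, and leave the bins, the wrench and the grease can where they are.

Things in the scene. Friction and masses are not known exactly. Their poses are not given: they have to be found in the camera images.
- axle_tip (a point): Centre of the open (free) end face of the bare metal stub axle: a fixed, level rod 18 mm in diameter, its axis 140 mm above the bench. The rod lies along the y axis given here and goes 158 mm in +y from this point to a collar (40 mm diameter, 12 mm thick) on the frame's end plate; so -y is the way off the axle. z is up.
- frame: Black steel lattice frame bolted to the bench, with the same axes as the axle; origin on the bench under its end plate (60 mm wide, 10 mm thick, top 160 mm high), from which the axle sticks out to -y and the lattice reaches 222 mm to +y. Its foot is 120 mm wide, 12 mm high, and reaches 35 mm to -y under the axle.
- roller_center (a point): Centre of the roller: an orange sleeve with black ends, a plain rigid tube 80 mm long, 50 mm outer diameter, 28 mm bore, 0.1 to 0.2 kg. Its y axis is its long axis. It hangs loose on the axle, the top of its bore on the rod, so its centre is 5 mm below the axle's axis and 62 to 112 mm from the frame's origin (along -y); it slides and turns freely, no catch.
- blue_bin: Blue open bin, empty, 200 mm (its x) by 160 mm (its y) by 70 mm high outside, walls and floor 5 mm thick (inside 190 x 150 mm); origin at the centre of its underside, z up. Loose, 0.7 kg.
- grey_bin: Grey open bin of the same size and origin as the blue one, holding three new white rollers; to be left alone. The two bins may stand in either place.
- wrench: A dark steel wrench, 200 mm long, lying on the bench, to be left alone; origin under its middle.
- grease: Grease can, 64 mm in diameter and 100 mm high, standing on the bench, to be left alone; origin at the centre of its underside.
- table: The steel-topped bench; its top is at height 0.
Not all that is in view belongs to the job. Of the things that look like the part that bears roller_center, the middle-sized one is meant.

How it is judged:
By the outcome, as a careful person would: the job done as asked, in the order asked, and still so for the second after the job is handed in, with the robot touching nothing.
It also fails if it takes over 40 s, if anything falls off the work surface, if the arm or the gripper's body presses on something with over 40 N, if the wrist force passes 120 N, or if a joint passes its speed limit or range.

ROBOT

A 6-joint arm with a two-finger parallel gripper is mounted at the origin on the work surface. World frame = base frame: x ahead of the robot, y to its left, z up, the work surface at z = 0. Lengths are in m, angles in rad, forces in N, time in s.
With the tool pointing down it reaches from about 0.275 to 0.75 m from the base axis. Payload 10.2 kg.
Tool frame: the origin (TCP) lies on the centre line of the jaws, within the pads' length; the fingertips stand 17 mm ahead of it and the grasp point (between the pads) lies 2 mm behind it; z points along the fingers, y is the line along which they close (so a half turn about z gives the same grasp; the last joint's range is limited). The gripper opens to 85 mm and grips with 20 to 120 N. Pads are 22 mm wide; open, the fingers measure 114 mm over their backs; the gripper's body (76 mm by 85 mm) begins 54 mm behind the grasp point. The pads swing forward as they close: fully open they stand 13 mm farther back than shut.
Start: joints at [-1.391, 0.313, 1.498, -0, 1.331, -0.223], TCP at [0.206, -0.483, 0.248] pointing down, gripper open.
Joint ranges: [-2.94, 2.94], [-0.97, 2.17], [0.19, 2.56], [-1.23, 4.37], [0.02, 3.11], [-2.88, 2.88]. Speed limits (rad/s): [2.39, 2.39, 3.01, 3.14, 3.14, 3.14].

INTERFACE

Orientations are given as a unit quaternion [w, x, y, z].
In Python, from rig import robot, eyes gives the robot as it stands. The module is installed in compiled form; this text tells all that it offers.
- The arm moves only by the tool jog_arm, never from a script. Its argument "plan" is a list that holds one entry, the list of rows, each a list of 5 numbers: the closure, from 0 (fully open) to 1 (shut), then the shift along the tool's x, y, z in cm, then the turn about the tool's z in degrees. In form: [[[claw, tx, ty, tz, roll], ...]]. A call has 1 to 5 rows; each row is the pose to reach, as a shift and turn from the pose commanded when the call began, along the tool's axes at that moment; what a row does not reach only later rows make up. A row lasts 1/8 s, in which the tool goes at most 62.5 mm and 10.7 degrees, less where a joint would pass 70% of its speed; a pose out of reach is approached as far as the arm can. A call with a gripper value outside its range is refused whole. The fingers move at their own pace and stop on an object; "force" is the grip in N (left out, the last holds). Time passes only in rows, so rows that repeat a pose let the fingers close. It gives the time, the measured TCP pose, the force, the opening and the grip force at its end, in the units of the state.
- robot.read_state(): the state, without advancing time (a new reading comes with each control period).
- eyes.capture(name): name is "scene" or "top" or "wrist"; returns a dict with "frame" (480x640x3 uint8, blue, green, red), "z_map" (480x640 float32, m along the optical axis (not along the pixel's ray), 0 where there is no reading), "mtx" (3x3 intrinsics, pixels), "dist" ([k1, k2, p1, p2, k3] as OpenCV has them; the pictures are not rectified), "R" (3x3) and "t" (3): a world point X has camera coordinates R X + t. Camera axes: x right, y down, z forward; pixel columns grow to the right and rows downward; lengths in m; the calibration is good to about 2 mm. A picture is of the moment at which its call begins.
- robot.finish_job(): hands the job in; it is judged then, once.
The state is a dict: "clock": time; "joint_pos": joint angles; "qd": joint speeds; "effort": joint torques, N m; "ee_pos": TCP position; "orientation": TCP orientation; "ft_force": force on the tool from outside, world axes, zero at the start; "ft_torque": the same for the moment, N m; "finger_gap": finger opening in m; "grasp_force": force on a finger pad.
Only numpy, scipy, OpenCV 4.12 (cv2) and the standard library are available. Lean on these libraries where they do the work, as an engineer would, in place of code of your own. Each camera call takes 0.05 s, during which the arm holds its last target. There are 200 camera calls.

## Working session

There is one attempt and no reset: what is moved stays moved. The work goes in short steps, Python scripts to look and compute and a tool call to move; the robot and the scene stay as the last step left them, time stands still between calls to the robot, and variables do not carry over. Pictures are saved under pics/ and viewed, at most 10 in all, crops included, and the job is handed in when it is done.

Besides the shell and the picture viewer there is one more tool, called after ">>>" by a JSON object that holds its "op" and its "data", one argument or row to a line. jog_arm: Moves the arm, as the interface text tells. Its arguments: {"type":"object","properties":{"plan":{"type":"array"},"force":{"type":"number"}},"required":["plan"]}

```bash
mkdir -p pics; cat > h.py <<'E'
import numpy as np, cv2, pickle
from rig import robot, eyes
def cap(n,save=None):
    c=eyes.capture(n)
    if save: cv2.imwrite(f'pics/{save}.png',c['frame'])
    pickle.dump(c,open(f'{n}.pkl','wb'))
    return c
def cloud(c):
    h,w=c['z_map'].shape
    u,v=np.meshgrid(np.arange(w),np.arange(h))
    p=np.stack([u,v],-1).reshape(-1,1,2).astype(np.float64)
    n=cv2.undistortPoints(p,c['mtx'],np.array(c['dist'])).reshape(h,w,2)
    z=c['z_map'][...,None].astype(float)
    X=np.concatenate([n*z,z],-1)
    P=(X-np.array(c['t']))@np.array(c['R'])
    P[c['z_map']==0]=np.nan
    return P
E
python3 - <<'E'
from h import *
a=cap('scene')['frame'];cap('top','top')
cv2.imwrite('pics/scene.png',a)
print(robot.read_state())
E
```

```text
{'clock': 0.1, 'joint_pos': array([-1.39140932e+00,  3.13369883e-01,  1.49834707e+00, -5.31303111e-07,
        1.33100327e+00, -2.23416240e-01]), 'qd': array([ 0.00157957, -0.00230882, -0.00249397, -0.00040339,  0.00131353,
        0.00075332]), 'effort': array([ 1.95963374e-03, -4.12903011e+01, -2.60143733e+01, -1.81251453e-04,
        3.01278669e-03,  1.75550678e-06]), 'ee_pos': array([ 0.20574226, -0.48278094,  0.24780994]), 'orientation': array([-5.63652796e-04,  9.79786987e-01,  2.00042851e-01,  1.21525269e-05]), 'ft_force': array([-0.72891051, -0.29430625, -0.20838909]), 'ft_torque': array([0.04016852, 0.01211676, 0.00733917]), 'grasp_force': 0.0, 'finger_gap': 0.08506932682962183}
```

View pics/scene.png

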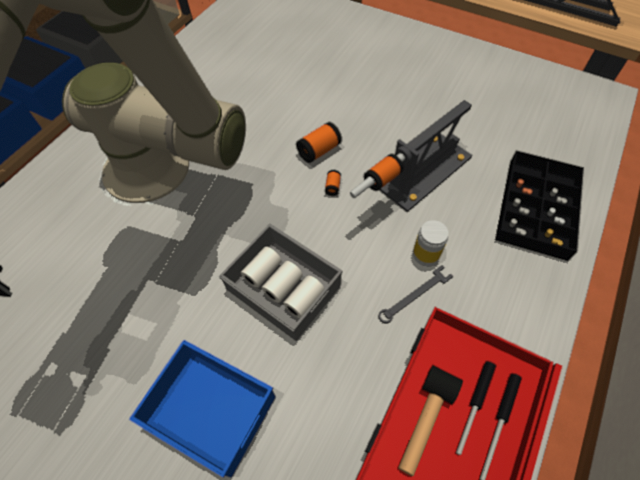

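View pics/top.png

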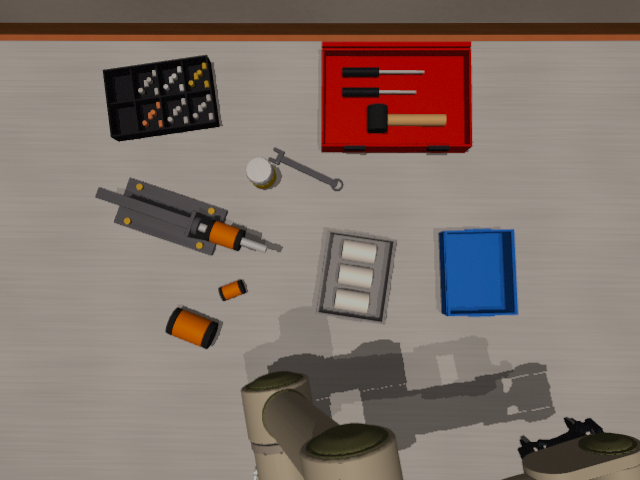

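Candidates for the roller in the top view are the large loose orange roller at (192,328), the small loose one at (232,290), and the middle-sized one on the axle at (227,235). I choose the one on the axle. The blue bin is at (478,272), the grey bin with white rollers at (356,276), the grease can at (262,173) and the wrench at (307,170).

```bash
python3 - <<'E'
from h import *
c=pickle.load(open('top.pkl','rb'));P=cloud(c)
s=pickle.load(open('scene.pkl','rb'));Q=cloud(s)
cv2.imwrite('pics/crop.png',np.hstack([cv2.resize(c['frame'][180:300,170:300],(390,360)),cv2.resize(s['frame'][90:230,330:480],(390,360))]))
for nm,D,CC in(('top',P,c),('scene',Q,s)):
    hsv=cv2.cvtColor(CC['frame'],cv2.COLOR_BGR2HSV)
    m=(hsv[...,0]>5)&(hsv[...,0]<20)&(hsv[...,1]>170)&(hsv[...,2]>80)
    n,l,st,ce=cv2.connectedComponentsWithStats(m.astype(np.uint8))
    for i in range(1,n):
        if st[i,4]>80:
            X=D[(l==i)]; X=X[~np.isnan(X[:,0])]
            if len(X): print(nm,'orange',ce[i].round(),st[i,4],np.median(X,0).round(4),X.max(0).round(3), X.min(0).round(3))
    m=(hsv[...,0]>100)&(hsv[...,0]<125)&(hsv[...,1]>150)
    X=D[m];X=X[(~np.isnan(X[:,0]))&(X[:,2]>-.01)&(X[:,0]>.2)&(X[:,0]<.9)]
    w=X[X[:,2]>.06]; r=cv2.minAreaRect(w[:,:2].astype(np.float32)*1000)
    print(nm,'blue rim',r,w[:,2].max(),len(w), 'floor',np.median(X[X[:,2]<.02],0))
    # axle-height points
    # fit axis using elevated pts 
    F=D.reshape(-1,3); k=(F[:,2]>.12)&(F[:,2]<.2)&(F[:,0]<.75)&(F[:,0]>.25)&(F[:,1]>.0)
    G=F[k]; print('elev',len(G),G.min(0),G.max(0))
    np.save(nm+'_elev.npy',G)
P_=P
for uv in[(227,235),(250,244),(262,247),(212,230),(200,226),(192,224)]: print(uv,P[uv[1],uv[0]].round(4))
E
```

```text
top orange [320.  37.] 4283 [ 1.4521 -0.0242 -0.7503] [ 1.472  1.293 -0.73 ] [ 1.432 -1.315 -0.773]
top orange [223. 234.] 554 [0.5918 0.1721 0.1558] [0.622 0.205 0.165] [0.562 0.139 0.135]
top orange [231. 290.] 241 [0.4634 0.1759 0.0332] [0.485 0.201 0.041] [ 0.44   0.153 -0.002]
top orange [190. 327.] 875 [0.378  0.266  0.0613] [0.416 0.311 0.073] [0.333 0.224 0.036]
top blue rim ((511.4739685058594, -414.6665344238281), (202.35867309570312, 167.1848602294922), 1.621111273765564) 0.07639060164960192 1055 floor [ 0.51063509 -0.42450837  0.00542533]
elev 2588 [0.2742136  0.0010689  0.12063038] [0.69534596 0.45733563 0.19922554]
scene orange [322. 139.] 609 [0.3887 0.2618 0.0602] [0.417 0.312 0.07 ] [0.346 0.222 0.028]
scene orange [387. 169.] 474 [0.6014 0.1688 0.1561] [0.624 0.205 0.162] [0.57  0.138 0.132]
scene orange [333. 179.] 179 [0.4655 0.1765 0.0333] [0.484 0.199 0.04 ] [0.444 0.15  0.026]
scene blue rim ((513.432373046875, -416.03656005859375), (202.9117889404297, 164.03321838378906), 1.505517601966858) 0.07486291602330578 1784 floor [ 0.50540754 -0.41981863  0.00523667]
elev 2669 [2.72581350e-01 2.69845889e-05 1.20018095e-01] [0.69730105 0.45546253 0.1998313 ]
(227, 235) [0.5895 0.1616 0.1635]
(250, 244) [0.5708 0.1138 0.1461]
(262, 247) [0.5642 0.0864 0.1521]
(212, 230) [0.6005 0.1955 0.1593]
(200, 226) [0.6101 0.2251 0.1469]
(192, 224) [0.6136 0.2401 0.1579]
```

View pics/crop.png

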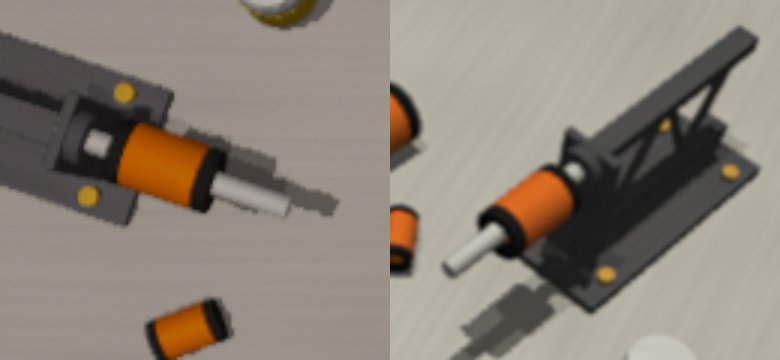

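The crop shows the middle-sized orange roller on the bare axle. About 60 mm of rod sticks out at the free end, with the tip near top pixel (266,248), and there is nothing close by. This confirms the choice. Next I fit the axis.

```bash
cat >> h.py <<'E'
def fit(c):
    """frame-axes fit: roller+rod points -> yaw, offsets along axis"""
    from scipy.optimize import least_squares
    P=cloud(c); hsv=cv2.cvtColor(c['frame'],cv2.COLOR_BGR2HSV)
    o=(hsv[...,0]>5)&(hsv[...,0]<20)&(hsv[...,1]>170)&(P[...,2]>.12)&(abs(P[...,0]-.59)<.1)&(abs(P[...,1]-.17)<.1)
    R=P[o]
    f=lambda q:np.hypot((R[:,0]-q[0])*np.cos(q[1])-(R[:,1]-.17)*np.sin(-q[1])*-1*-1, R[:,2]-q[2])-.025
    # x-offset perpendicular to axis a=(sin g,cos g): n=(cos g,-sin g)
    f=lambda q:np.hypot((R[:,0]-q[0])*np.cos(q[1])-(R[:,1]-.17)*np.sin(q[1]), R[:,2]-q[2])-.025
    r=least_squares(f,[.592,.31,.135],loss='soft_l1',f_scale=.002).x
    a=np.array([np.sin(r[1]),np.cos(r[1])]); n=np.array([a[1],-a[0]]); p0=np.array([r[0],.17])
    F=P.reshape(-1,3); F=F[~np.isnan(F[:,0])]; d=F[:,:2]-p0; s=d@a; t=d@n
    so=(R[:,:2]-p0)@a
    k=(abs(t)<.006)&(F[:,2]>.135)&(F[:,2]<.158)&(s<0)&(s>-.2)
    kb=(abs(t)<.012)&(F[:,2]>.153)&(F[:,2]<.168)&(abs(s)<.1)
    print('axis x@y=.17,yawdeg,z',r[0].round(4),np.degrees(r[1]).round(2),r[2].round(4),'orange s',np.percentile(so,[1,99]).round(4),'body s',np.percentile(s[kb],[1,99]).round(4),'rod s min',np.percentile(s[k],[1,5]).round(4))
    m=so.min()/2+so.max()/2; print('centre',p0+a*np.percentile(so,[1,99]).mean(),'a',a,'n',n)
    return a,n,p0
E
python3 - <<'E'
from h import *
for n in('top','scene'):
    c=pickle.load(open(n+'.pkl','rb'));a,nn,p0=fit(c)
    F=cloud(c).reshape(-1,3);d=F[:,:2]-p0;s=d@a;t=d@nn
    for lo in np.arange(0.04,.36,.04):
        k=(s>lo)&(s<lo+.04)&(abs(t)<.06);print(round(lo,2),np.nanmax(F[k,2]).round(3) if k.any() else None,end=' ')
    print()
E
```

```text
axis x@y=.17,yawdeg,z 0.5912 18.08 0.1344 orange s [-0.027   0.0306] body s [-0.0368  0.0977] rod s min [-0.0952 -0.0928]
centre [0.59173063 0.17174398] a [0.31028174 0.95064465] n [ 0.95064465 -0.31028174]
0.04 0.164 0.08 0.164 0.12 0.159 0.16 0.158 0.2 0.159 0.24 0.159 0.28 0.16 0.32 0.01 
axis x@y=.17,yawdeg,z 0.5914 18.4 0.1343 orange s [-0.0279  0.0319] body s [-0.0367  0.0984] rod s min [-0.0962 -0.0954]
centre [0.59203505 0.1718908 ] a [0.31563379 0.94888108] n [ 0.94888108 -0.31563379]
0.04 0.164 0.08 0.161 0.12 0.157 0.16 0.156 0.2 0.156 0.24 0.157 0.28 0.156 0.32 0.003
```

>>> {"op": "jog_arm", "data": {
  "plan": [
    [[0, 4.8, -3.5, 0, 0], [0, 9.6, -7.1, 0, 0], [0, 14.4, -10.6, 0, 0], [0, 19.2, -14.1, 0, 0], [0, 24, -17.7, 0, 0]]
  ]
}}

```text
clock: 0.72
ee_pos: [0.3577, -0.2243, 0.2482]
orientation: [-0.0, 0.98, 0.2, -0.0]
ft_force: [0.9, -1.1, -0.5]
finger_gap: 0.085
grasp_force: 0.0
```

>>> {"op": "jog_arm", "data": {
  "plan": [
    [[0, 4.8, -3.5, 0, -10], [0, 9.6, -7.1, 0, -20], [0, 14.4, -10.6, 0, -30], [0, 19.2, -14.1, 0, -40], [0, 24, -17.7, 0, -48.5]]
  ]
}}

```text
clock: 1.35
ee_pos: [0.5093, 0.0327, 0.2481]
orientation: [-0.0, 0.81, 0.587, -0.0]
ft_force: [-0.1, -1.2, 0.2]
finger_gap: 0.0854
grasp_force: 0.0
```

```bash
cat >> h.py <<'E'
def togo(xyz,yang):
    """shift (cm) in tool axes + roll (deg) to reach TCP xyz with tool y at world angle yang (deg)"""
    from scipy.spatial.transform import Rotation as Ro
    s=robot.read_state();w,x,y,z=s['orientation'];R=Ro.from_quat([x,y,z,w]).as_matrix()
    ya=np.degrees(np.arctan2(R[1,1],R[0,1]))
    print('clock',s['clock'],'pos',s['ee_pos'].round(4),'q',s['joint_pos'].round(2),'tilt',R[2].round(3))
    print('go cm',(R.T@(np.array(xyz)-s['ee_pos'])*100).round(2),'roll',round(ya-yang,2),'yang',ya.round(2),'gap',s['finger_gap'],'F',s['ft_force'].round(1))
E
python3 -c "
from h import *
togo([.592,.172,.22],-18.2)"
```

```text
clock 1.35 pos [0.5093 0.0327 0.2481] q [-0.17  0.28  1.54 -0.    1.32  0.15] tilt [-0. -0. -1.]
go cm [15.81  3.53  2.81] roll 0.08 yang -18.12 gap 0.08538159962449618 F [-0.1 -1.2  0.2]
```

>>> {"op": "jog_arm", "data": {
  "plan": [
    [[0, 5, 1.2, 1, 0], [0, 10, 2.3, 2, 0], [0, 14, 3.1, 2.8, 0], [0, 15.8, 3.5, 2.8, 0], [0, 15.8, 3.5, 2.8, 0]]
  ]
}}

```text
clock: 1.98
ee_pos: [0.5917, 0.1704, 0.2195]
orientation: [-0.0, 0.811, 0.585, -0.001]
ft_force: [-0.1, 0.2, -0.7]
finger_gap: 0.0857
grasp_force: 0.0
```

```bash
python3 -c "
from h import *
cap('wrist','w1')
togo([.592,.172,.134],-18.2)
fit(pickle.load(open('wrist.pkl','rb')))"
```

```text
clock 2.025 pos [0.5915 0.1696 0.2198] q [ 0.09  0.53  1.25 -0.    1.36  0.41] tilt [-0.001 -0.001 -1.   ]
go cm [ 0.25 -0.02  8.58] roll -0.19 yang -18.39 gap 0.08554354763735035 F [-0.4  0.6  0.5]
axis x@y=.17,yawdeg,z 0.5915 18.34 0.1342 orange s [-0.0236  0.0312] body s [-0.0343  0.099 ] rod s min [-0.0939 -0.0909]
centre [0.59265038 0.17358283] a [0.31460336 0.94922322] n [ 0.94922322 -0.31460336]
```

View pics/w1.png

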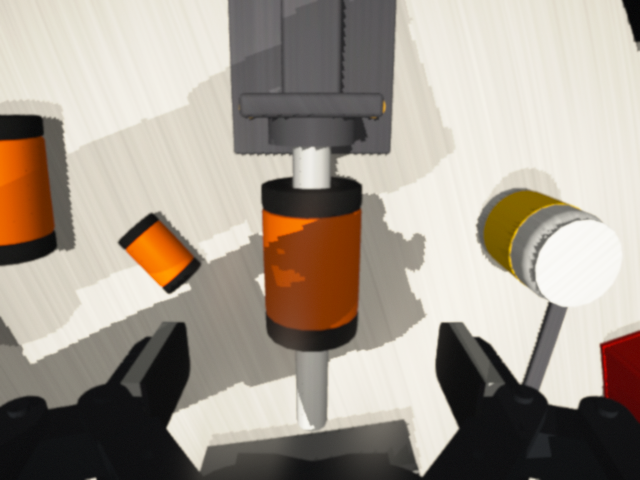

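The wrist view shows the roller centred between the jaws at (312,262) and parallel to them, with the rod tip at (312,425). I go down and grip.

>>> {"op": "jog_arm", "data": {
  "plan": [
    [[0, 0.2, 0, 3, 0], [0, 0.2, 0, 6, 0], [0, 0.2, 0, 8, 0], [0, 0.2, 0, 8.9, 0], [0, 0.2, 0, 8.9, 0]]
  ]
}}

```text
clock: 2.65
ee_pos: [0.5923, 0.171, 0.1315]
orientation: [-0.0, 0.811, 0.585, -0.0]
ft_force: [0.3, -0.4, -0.4]
finger_gap: 0.0856
grasp_force: 0.0
```

>>> {"op": "jog_arm", "data": {
  "plan": [
    [[0.5, 0, 0, 0, 0], [0.7, 0, 0, 0, 0], [0.7, 0, 0, 0, 0], [0.7, 0, 0, 0, 0], [0.7, 0, 0, 0, 0]]
  ],
  "force": 35
}}

```text
clock: 3.28
ee_pos: [0.5926, 0.1716, 0.1322]
orientation: [0.0, 0.811, 0.585, 0.0]
ft_force: [-1.7, -0.5, 5.7]
finger_gap: 0.0478
grasp_force: 36.3
```

```bash
python3 -c "
from h import *
togo([.592,.172,.134],-18.2);print(robot.read_state()['grasp_force'])"
```

```text
clock 3.275 pos [0.5926 0.1716 0.1322] q [ 0.09  0.62  1.35 -0.    1.17  0.41] tilt [ 0.     0.001 -1.   ]
go cm [ 0.02 -0.07 -0.18] roll -0.22 yang -18.42 gap 0.04782846615796104 F [-1.7 -0.5  5.7]
36.26772304996848
```

>>> {"op": "jog_arm", "data": {
  "plan": [
    [[0.7, 0, 0, -0.2, 0], [0.7, 0, 0, -0.4, 0], [0.7, 0, 0, -0.5, 0], [0.7, 0, 0, -0.5, 0]]
  ]
}}

```text
clock: 3.78
ee_pos: [0.5924, 0.1716, 0.1362]
orientation: [-0.0, 0.811, 0.585, -0.0]
ft_force: [-0.0, -0.0, -1.6]
finger_gap: 0.0481
grasp_force: 36.2
```

```bash
python3 -c "
from h import *
c=cap('wrist','w2');fit(c)
fit(cap('scene'))
togo([.592,.172,.134],-18.2)"
```

```text
Traceback (most recent call last):
  File "h.py", line 33, in fit
    print('axis x@y=.17,yawdeg,z',r[0].round(4),np.degrees(r[1]).round(2),r[2].round(4),'orange s',np.percentile(so,[1,99]).round(4),'body s',np.percentile(s[kb],[1,99]).round(4),'rod s min',np.percentile(s[k],[1,5]).round(4))
                                                                                                                                                                                               ~~~~~~~~~~~~~^^^^^^^^^^^^
IndexError: index -1 is out of bounds for axis 0 with size 0
```

View pics/w2.png

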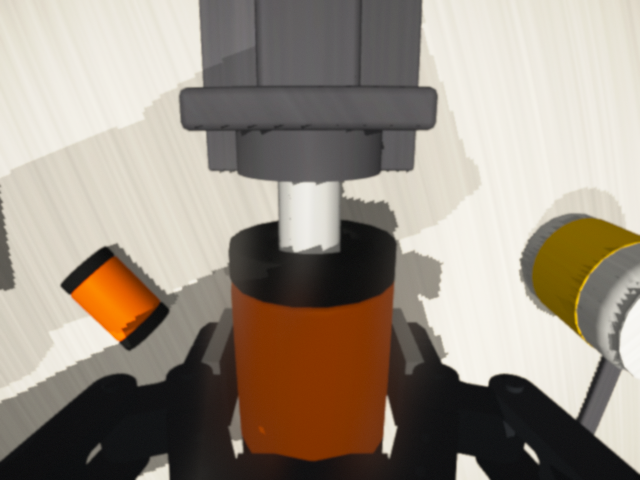

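The jaws hold the roller, which spans (230–395, 220–450). The wrist force of -1.6 N equals its weight alone, so the bore hangs clear of the rod. I slide it off.

>>> {"op": "jog_arm", "data": {
  "plan": [
    [[0.7, -2, 0, 0, 0], [0.7, -4.5, 0, 0, 0], [0.7, -7, 0, 0, 0], [0.7, -9, 0, 0, 0], [0.7, -9, 0, 0, 0]]
  ]
}}

```text
clock: 4.45
ee_pos: [0.5638, 0.0852, 0.1364]
orientation: [-0.0, 0.812, 0.584, -0.0]
ft_force: [-0.2, 0.7, -1.2]
finger_gap: 0.0479
grasp_force: 36.3
```

>>> {"op": "jog_arm", "data": {
  "plan": [
    [[0.7, -2, 0, 0, 0], [0.7, -4.5, 0, 0, 0], [0.7, -7, 0, 0, 0], [0.7, -9, 0, 0, 0], [0.7, -9, 0, 0, 0]]
  ]
}}

```text
clock: 5.08
ee_pos: [0.5352, -0.0003, 0.1364]
orientation: [0.0, 0.812, 0.584, -0.0]
ft_force: [0.5, 0.4, -1.1]
finger_gap: 0.0485
grasp_force: 36.4
```

```bash
python3 -c "
from h import *
cap('scene','s2')
togo([.512,-.415,.22],1.6)
cv2.imwrite('pics/s2c.png',cv2.resize(cv2.imread('pics/s2.png')[100:300,230:480],(750,600)))"
```

```text
clock 5.125 pos [5.355e-01 5.000e-04 1.364e-01] q [-0.22  0.45  1.61  0.    1.08  0.1 ] tilt [ 0.  0. -1.]
go cm [-40.15  10.94  -8.37] roll -20.07 yang -18.47 gap 0.048361082662598164 F [ 0.   0.7 -1.5]
```

View pics/s2c.png

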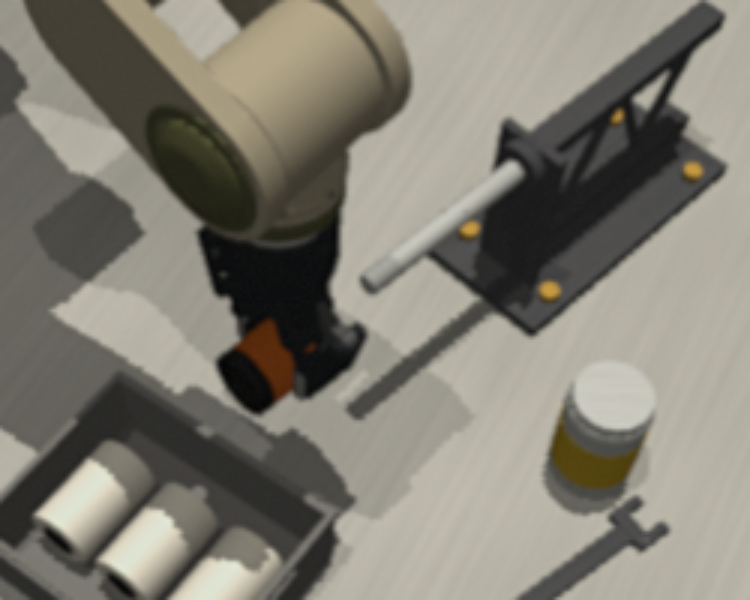

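The roller is off the rod and in the jaws at crop pixel (265,365), the rod is bare, and the grey bin is clear below. I lift and carry it to the blue bin.

>>> {"op": "jog_arm", "data": {
  "plan": [
    [[0.7, 0, 0, -3, 0], [0.7, -2, 0.5, -6, 0], [0.7, -6, 1.6, -7, -4], [0.7, -11, 3, -7, -8], [0.7, -16, 4.4, -7, -12]]
  ]
}}

```text
clock: 5.75
ee_pos: [0.5269, -0.1656, 0.2065]
orientation: [0.0, 0.744, 0.668, 0.0]
ft_force: [0.1, 0.6, -1.7]
finger_gap: 0.0482
grasp_force: 36.9
```

```bash
python3 -c "
from h import *
togo([.512,-.415,.2],1.6)"
```

```text
clock 5.75 pos [ 0.5269 -0.1656  0.2065] q [-0.52  0.41  1.48  0.    1.26 -0.41] tilt [-0.     0.001 -1.   ]
go cm [-24.95   1.21   0.65] roll -7.8 yang -6.2 gap 0.048183255469638156 F [ 0.1  0.6 -1.7]
```

>>> {"op": "jog_arm", "data": {
  "plan": [
    [[0.7, -5.5, 0.3, 0.3, -3], [0.7, -11, 0.5, 0.6, -6], [0.7, -16.5, 0.8, 0.6, -7.8], [0.7, -21.5, 1, 0.6, -7.8], [0.7, -24.5, 1.2, 0.6, -7.8]]
  ]
}}

```text
clock: 6.38
ee_pos: [0.5112, -0.4113, 0.1998]
orientation: [-0.0, 0.699, 0.715, -0.0]
ft_force: [0.9, -0.4, -1.9]
finger_gap: 0.0482
grasp_force: 36.9
```

>>> {"op": "jog_arm", "data": {
  "plan": [
    [[0.7, 0, 0, 0, 0], [0.7, 0, 0, 0, 0]]
  ]
}}

```text
clock: 6.62
ee_pos: [0.5118, -0.4085, 0.2001]
orientation: [-0.0, 0.698, 0.716, 0.0]
ft_force: [0.4, 0.2, -1.2]
finger_gap: 0.0482
grasp_force: 36.9
```

```bash
python3 -c "
from h import *
c=cap('wrist','w3')
P=cloud(c);hsv=cv2.cvtColor(c['frame'],cv2.COLOR_BGR2HSV)
m=(hsv[...,0]>100)&(hsv[...,0]<125)&(hsv[...,1]>150)
X=P[m];w=X[(X[:,2]>.062)&(X[:,2]<.08)];print(len(w),w.min(0),w.max(0))
togo([.512,-.415,.03],1.6)"
```

```text
10196 [ 0.40979479 -0.49998216  0.0620039 ] [ 0.61394548 -0.32959209  0.07227384]
clock 6.675 pos [ 0.5118 -0.4084  0.2003] q [-0.85  0.64  1.13  0.    1.38 -0.88] tilt [ 0. -0. -1.]
go cm [-0.67  0.   17.03] roll -0.13 yang 1.47 gap 0.04813357869063472 F [-0.8  0.2 -2. ]
```

View pics/w3.png

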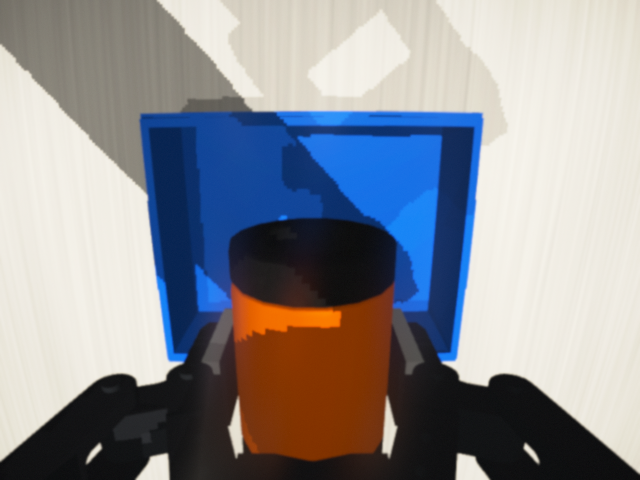

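The wrist view shows the roller held over the blue bin, with the bin's rim at (140–485, 113–360). It is level and aligned with the bin's axes. I lower it.

>>> {"op": "jog_arm", "data": {
  "plan": [
    [[0.7, -0.7, 0, 4, 0], [0.7, -0.7, 0, 8.5, 0], [0.7, -0.7, 0, 13, 0], [0.7, -0.7, 0, 15.5, 0], [0.7, -0.7, 0, 16.5, 0]]
  ]
}}

```text
clock: 7.3
ee_pos: [0.5115, -0.4153, 0.0342]
orientation: [-0.001, 0.698, 0.716, 0.0]
ft_force: [-0.4, 0.3, -1.4]
finger_gap: 0.0481
grasp_force: 36.8
```

>>> {"op": "jog_arm", "data": {
  "plan": [
    [[0.7, 0, 0, 0.1, 0], [0.7, 0, 0, 0.2, 0], [0.7, 0, 0, 0.3, 0], [0.7, 0, 0, 0.4, 0], [0.7, 0, 0, 0.4, 0]]
  ]
}}

```text
clock: 7.92
ee_pos: [0.5113, -0.4167, 0.0314]
orientation: [0.0, 0.699, 0.716, -0.0]
ft_force: [0.1, 0.7, -1.7]
finger_gap: 0.0481
grasp_force: 36.8
```

>>> {"op": "jog_arm", "data": {
  "plan": [
    [[0.7, 0, 0, 0.1, 0], [0.7, 0, 0, 0.2, 0], [0.7, 0, 0, 0.3, 0], [0.7, 0, 0, 0.3, 0]]
  ]
}}

```text
clock: 8.43
ee_pos: [0.5113, -0.4167, 0.0282]
orientation: [-0.0, 0.699, 0.716, 0.0]
ft_force: [-0.2, 0.5, -1.2]
finger_gap: 0.0483
grasp_force: 36.8
```

>>> {"op": "jog_arm", "data": {
  "plan": [
    [[0.7, 0, 0, 0.1, 0], [0.7, 0, 0, 0.1, 0], [0.7, 0, 0, 0.2, 0], [0.7, 0, 0, 0.2, 0]]
  ]
}}

```text
clock: 8.93
ee_pos: [0.5115, -0.4168, 0.0276]
orientation: [0.0, 0.698, 0.716, -0.0]
ft_force: [-3.1, 3.3, 10.5]
finger_gap: 0.0482
grasp_force: 38.0
```

The wrist force is now +10.5 N, so the roller is on the floor. I ease off a little and release.

>>> {"op": "jog_arm", "data": {
  "plan": [
    [[0.7, 0, 0, -0.1, 0], [0.7, 0, 0, -0.1, 0], [0.4, 0, 0, -0.1, 0], [0.2, 0, 0, -0.1, 0], [0, 0, 0, -0.1, 0]]
  ]
}}

```text
clock: 9.55
ee_pos: [0.5113, -0.4167, 0.027]
orientation: [-0.0, 0.699, 0.716, 0.0]
ft_force: [-0.1, 0.4, 0.0]
finger_gap: 0.0836
grasp_force: 0.0
```

>>> {"op": "jog_arm", "data": {
  "plan": [
    [[0, 0, 0, -0.1, 0], [0, 0, 0, -1, 0], [0, 0, 0, -4, 0], [0, 0, 0, -9, 0], [0, 0, 0, -14, 0]]
  ]
}}

```text
clock: 10.18
ee_pos: [0.5113, -0.4166, 0.1695]
orientation: [0.0, 0.699, 0.716, -0.0]
ft_force: [-0.9, 0.5, -0.3]
finger_gap: 0.0852
grasp_force: 0.0
```

>>> {"op": "jog_arm", "data": {
  "plan": [
    [[0, -1, 0, -4, 0], [0, -1, 0, -6, 0], [0, -1, 0, -6, 0]]
  ]
}}

```text
clock: 10.55
ee_pos: [0.5119, -0.4271, 0.2293]
orientation: [0.002, 0.699, 0.716, -0.0]
ft_force: [-0.0, 0.1, -0.4]
finger_gap: 0.085
grasp_force: 0.0
```

```bash
python3 -c "
from h import *
a=cap('wrist')['frame'];b=cap('scene')['frame']
cv2.imwrite('pics/end.png',np.hstack([cv2.resize(a,(400,300)),cv2.resize(b,(400,300))]))
P=cloud(pickle.load(open('wrist.pkl','rb')));hsv=cv2.cvtColor(a,cv2.COLOR_BGR2HSV)
m=(hsv[...,0]>5)&(hsv[...,0]<20)&(hsv[...,1]>170);X=P[m];print(np.nanmedian(X,0),np.nanpercentile(X[:,2],98))
m=(hsv[...,0]>100)&(hsv[...,0]<125)&(hsv[...,1]>150)
X=P[m];w=X[(X[:,2]>.062)&(X[:,2]<.08)];print(w.min(0),w.max(0))"
```

```text
[ 0.50366054 -0.41443504  0.05160794] 0.055046697034676406
[ 0.40870111 -0.50002061  0.06200109] [ 0.61490568 -0.32987067  0.07232651]
```

View pics/end.png

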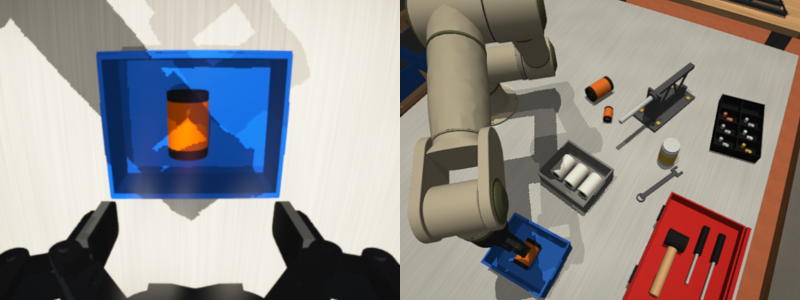

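The roller lies on the blue bin's floor, at left-hand pixel (188,125), with its top at 55 mm. The bin has not moved and the gripper is clear.

```bash
python3 -c "
from rig import robot
print(robot.finish_job())"
```

```text
the job is handed in; nothing more can be done
None
```

I slid the orange roller off the axle, lowered it onto the blue bin's floor before letting go, and handed the job in at about 10.7 s; the bins, wrench and grease can were left in place.

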